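# Withdraw the flush bolt and open the passive leaf of a key cabinet

### The arm

A 6-joint arm with a two-finger parallel gripper is mounted at the origin on the work surface. World frame = base frame: x ahead of the robot, y to its left, z up, the work surface at z = 0. Lengths are in m, angles in rad, forces in N, time in s.
With the tool pointing down it reaches from about 0.35 to 0.975 m from the base axis. Payload 4.9 kg.
Tool frame: the origin (TCP) lies midway between the tips of the shut fingers; the grasp point (between the pads) lies 19 mm behind it; z points along the fingers, y is the direction in which the jaws open and shut (so a half turn about z gives the same grasp; the last joint's range is limited). The gripper opens to 85 mm and grips with 20 to 120 N. Pads are 22 mm wide; open, the fingers measure 114 mm over their backs; the gripper's body (76 mm by 85 mm) begins 54 mm behind the grasp point. The pads swing forward as they close: fully open they stand 13 mm farther back than shut.
Start: joints at [1.021, 0.053, 1.613, -0, 1.476, -0.119], TCP at [0.261, 0.568, 0.231] pointing down, gripper open.
Joint ranges: [-3.01, 3.01], [-1.01, 2.22], [0.06, 2.58], [-1.02, 4.17], [0.09, 2.62], [-3.14, 3.14]. Speed limits (rad/s): [2.57, 2.57, 3.14, 3.14, 3.14, 3.14].

### API

Orientations are given as a rotation vector (axis times angle).
In Python, from station import ctrl gives the robot as it stands.
- The arm moves only by the tool apply_moves, never from a script. Its argument "rows" is a list of rows, each a list of 6 numbers: the shift along the tool's x, y, z in cm, then the turn, a rotation vector about the tool's x, y, z in units of 5 degrees (1.0 is 5 degrees). In form: [[x, y, z, rx, ry, rz], ...]. A call has 1 to 20 rows; each row is the pose to reach, as a shift and turn from the pose measured when the call began, along the tool's axes at that moment; what a row does not reach only later rows make up. A row lasts 1/10 s, in which the tool goes at most 50 mm and 8.59 degrees, less where a joint would pass 70% of its speed; a pose out of reach is approached as far as the arm can. A call with a gripper value outside its range is refused whole. "grip" is the closure, from 0 (fully open) to 1 (shut), set as the call begins (left out, the last holds). The fingers move at their own pace and stop on an object; "squeeze" is the grip in N (left out, the last holds). Time passes only in rows, so rows that repeat a pose let the fingers close. It gives the time, the measured TCP pose, the force and the opening at its end, in the units of the state.
- ctrl.get_obs(): the state, without advancing time (a new reading comes with each control period).
- ctrl.get_image(name): name is "scene" or "top"; returns a dict with "color" (400x640x3 uint8, blue, green, red), "mtx" (3x3 intrinsics, pixels), "D" ([k1, k2, p1, p2, k3] as OpenCV has them; the pictures are not rectified), "rvec" (rotation vector, rad) and "tvec" (3), from world to camera coordinates, as OpenCV has them. Camera axes: x right, y down, z forward; pixel columns grow to the right and rows downward; lengths in m; the calibration is good to about 2 mm. A picture is of the moment at which its call begins. There is no depth.
- ctrl.finish_job(): hands the job in, once; it reports no verdict.
The state is a dict: "t": time; "q": joint angles; "dq": joint speeds; "effort": joint torques, N m; "tool_pos": TCP position; "tool_rot": TCP orientation; "contact_force": force on the tool from outside, world axes, zero at the start; "wrist_torque": the same for the moment, N m; "opening": finger opening in m.
Only numpy, scipy, OpenCV 4.12 (cv2) and the standard library are available. Lean on these libraries where they do the work, as an engineer would, in place of code of your own. Each camera call takes 0.05 s, during which the arm holds its last target.

### The job

The key cabinet lies on its back on the locksmith's bench with one door leaf already open; the other leaf is still held by its flush bolt. Slide the red thumb-piece fully back so that the bolt leaves the frame, and only then lift that leaf until it stands upright on its hinge, and let go. Do not force the leaf while it is bolted, and leave the tin, the screwdriver and the jar where they are.

Things in the scene. Friction and masses are not known exactly. Their poses are not given: they have to be found in the camera images.
- cabinet: Grey steel key cabinet, fixed, lying on its back, its two blue door leaves on top: 280 (x) by 330 (y) by 110 mm high (z up). Origin: centre of its underside. The passive (bolted) leaf covers the +y half; the active leaf, hinged on the -y side, stands open. A brass keeper (28 x 44 mm, top 5.5 mm above the leaf) on the +x end of the frame at y = +23 mm holds down the bolt's tip.
- bolt (a joint): Slide of the flush bolt on the passive leaf, m: 0 = fully shot into the frame, 0.030 = fully withdrawn; grows as the bolt moves along the cabinet's -x. It starts between 0 and 0.006; at 0 its tip reaches 16 mm into the frame. About 2.5 N of friction, no spring: it stays where it is left.
- bolt_stud (a point): Centre of the top face of the bolt's red thumb-piece (14 mm along the cabinet's x, 24 mm along y, 16 mm tall; its top 17.5 mm above the leaf's face). In the cabinet's frame: x = +60 mm minus the bolt value, y = +23, z = 127.5 mm, in line with the handle, whose nearest leg is at x = -5 mm. Push it along the cabinet's -x; 47 mm beyond it (+x) are free before the keeper.
- leaf (a joint): Hinge of the passive leaf, rad: 0 = shut (flat, flush with the frame), 1.57 = upright, 1.9 = its stop. The leaf (220 x 149 x 12 mm, about 0.45 kg) has a stiff hinge: it takes about 5 N at the handle to lift, stays where it is left when raised beyond about 1.1 rad, and sinks shut from lower.
- leaf_hinge (a point): Middle of the passive leaf's hinge line, along the cabinet's x at y = +155, z = 110 mm of the cabinet. Axes as the cabinet's when the leaf is shut; it turns with the leaf. The free edge (152 mm away) goes up and towards the cabinet's +y; the outer face with its handle ends facing the cabinet's +y.
- leaf_handle (a point): Middle of the steel bow handle's round bar (10 mm diameter, 85 mm between its legs, parallel to the hinge line), 40 mm above the leaf's outer face, 132 mm from the hinge line, 20 mm from the free edge; at x = -47.5, y = +23, z = 150 mm of the cabinet when shut. Axes as the leaf's: x along the bar. Pinched from above, the bar turns in the pads, so the gripper can stay pointing down.
- active_leaf (a joint): Hinge of the other, active leaf (same size, hinged at y = -155 mm, z = 110 mm of the cabinet), rad: 0 = shut, 1.57 = upright; it starts at 1.75 to 2.1, leaning outwards, and stays there.
- tin: Bystander: red tin box, 120 x 85 x 45 mm, on the bench beside the cabinet's +y side. Origin: centre of its underside.
- screwdriver: Bystander: screwdriver with blue handle lying on the bench beyond the cabinet's +x end. Origin: underside, along its length x.
- jar: Bystander: glass jar with green cap, 60 mm diameter, 65 mm high, on the bench beside the cabinet's -y side. Origin: centre of its underside.

How it is judged:
On the way:
1. the bolt is withdrawn at least 22 mm while the leaf is still shut (value of joint bolt above 0.022 m and value of joint leaf below 0.08 rad), for 0.1 s.
At the end, for the whole second after the job is handed in: The passive leaf stands open at 1.3 rad (75 degrees) or more and at rest, and its bolt is still withdrawn by more than 20 mm (value of joint leaf above 1.3 rad and value of joint bolt above 0.02 m and velocity of joint leaf between -0.05 and 0.05 rad/s); the robot touches nothing.
It fails at once if the leaf is raised more than 0.08 rad while the bolt is withdrawn less than 16 mm (value of joint leaf above 0.08 rad and value of joint bolt below 0.016 m).
It fails at once if the tin is moved more than 40 mm (distance of tin from where it was at the start of the episode above 0.04 m).
It fails at once if the screwdriver is moved more than 40 mm (distance of screwdriver from where it was at the start of the episode above 0.04 m).
It fails at once if the jar is moved more than 40 mm (distance of jar from where it was at the start of the episode above 0.04 m).
It also fails if it takes over 54 s, if anything falls off the work surface, if the arm or the gripper's body presses on something with over 40 N, if the wrist force passes 120 N, or if a joint passes its speed limit or range.

## Working session

There is one attempt and no reset: what is moved stays moved. The work goes in short steps, Python scripts to look and compute and a tool call to move; the robot and the scene stay as the last step left them, time stands still between calls to the robot, and variables do not carry over. Pictures are saved under pics/ and viewed, and the job is handed in when it is done.

Besides the shell and the picture viewer there is one more tool, called by a JSON object that holds its "op" and its "data", one argument or row to a line. apply_moves: Moves the arm, as the interface text tells. Its arguments: {"type":"object","properties":{"rows":{"type":"array","items":{"type":"array","items":{"type":"number"}}},"grip":{"type":"number"},"squeeze":{"type":"number"}},"required":["rows"]}

```bash
mkdir -p pics; ls; python3 - <<'E'
from station import ctrl
import cv2
for n in("scene","top"):
    im=ctrl.get_image(n); cv2.imwrite(f"pics/{n}0.png",im["color"])
    R=cv2.Rodrigues(im["rvec"])[0]; print(n,(-R.T@im["tvec"].ravel()).round(3),im["mtx"].round(1).tolist(),im["D"])
o=ctrl.get_obs(); print(o)
E
```

```text
pics
scene [1.399 0.049 0.623] [[383.8, 0.0, 312.6], [0.0, 383.8, 202.6], [0.0, 0.0, 1.0]] [-0.06374621  0.          0.          0.          0.        ]
top [0.587 0.033 0.943] [[409.4, 0.0, 317.7], [0.0, 409.4, 198.7], [0.0, 0.0, 1.0]] [-0.00116378  0.          0.          0.          0.        ]
{'t': 0.1, 'q': array([ 1.02101259e+00,  5.32924166e-02,  1.61415129e+00, -3.01686837e-05,
        1.47602831e+00, -1.19003860e-01]), 'dq': array([-0.00133718, -0.00130192, -0.00349794, -0.00119579,  0.00110076,
        0.00176861]), 'effort': array([-3.23204249e-04, -3.94906998e+01, -3.71360207e+01, -1.72744312e-04,
        3.95950279e-03,  1.08512069e-05]), 'tool_pos': array([0.2606968 , 0.56740644, 0.23018822]), 'tool_rot': array([-6.71317025e-01, -3.06842518e+00,  2.80353419e-03]), 'contact_force': array([-0.25650146, -0.00669081, -0.24145965]), 'wrist_torque': array([-0.01736064,  0.00794269, -0.01427718]), 'opening': 0.08542255174730416}
```

View pics/scene0.png

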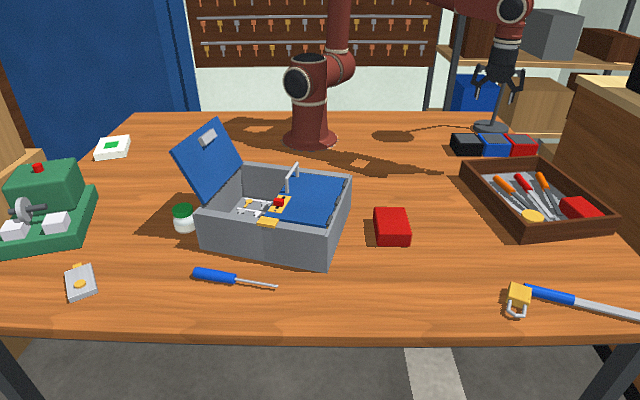

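View pics/top0.png

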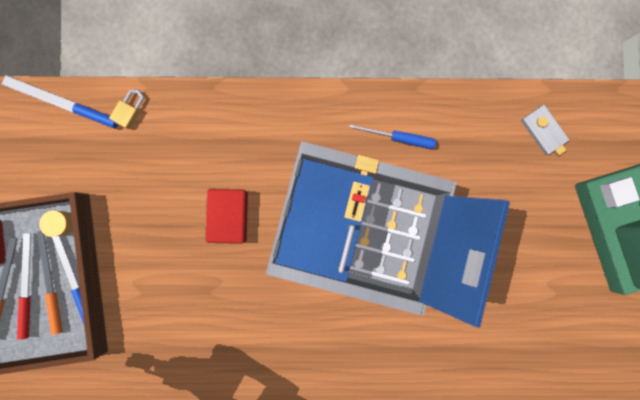

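The scene view shows the cabinet (about 195–350, 160–270), the red stud at (280,201) and the handle at (292,175). In the top view the frame corners are near (303,143), (268,272), (455,183) and (423,313). The stud is at (359,198), the keeper at (367,164), and the handle runs (350,228)–(343,270). Next I'll measure these points.

```bash
cat > h.py <<'E'
import cv2,numpy as np
def ray(im,px):
    p=cv2.undistortPoints(np.array([[px]],float),im["mtx"],im["D"])[0,0]
    R=cv2.Rodrigues(im["rvec"])[0]; c=-R.T@np.ravel(im["tvec"]); return c,R.T@np.array([p[0],p[1],1])
def onz(im,px,z):
    c,d=ray(im,px); return c+d*(z-c[2])/d[2]
def tri(a,pa,b,pb):
    c1,d1=ray(a,pa);c2,d2=ray(b,pb)
    s=np.linalg.lstsq(np.c_[d1,-d2],c2-c1,rcond=None)[0]
    p,q=c1+s[0]*d1,c2+s[1]*d2; return (p+q)/2,np.linalg.norm(p-q)
def redblobs(im,amax=800):
    c=im["color"].astype(int); m=((c[...,2]>150)&(c[...,1]<60)&(c[...,0]<60)).astype(np.uint8)
    n,l,st,ce=cv2.connectedComponentsWithStats(m); return [(st[i].tolist(),ce[i].round(1).tolist()) for i in range(1,n) if 5<st[i][4]]
E
python3 - <<'E'
from h import *
from station import ctrl
T=ctrl.get_image("top");S=ctrl.get_image("scene")
for n,i in(("t",T),("s",S)):
    print(n,redblobs(i))
    cr=i["color"][130:290,250:470] if n=="t" else i["color"][150:260,190:360]
    cv2.imwrite(f"pics/crop_{n}.png",cv2.resize(cr,None,fx=3.6,fy=3.6,interpolation=cv2.INTER_CUBIC))
for p in((303,143),(268,272),(455,183),(423,313)): print(onz(T,p,.11).round(4))
print("keeper",onz(T,(367,164),.1155).round(4),"stud",onz(T,(359,198),.1275).round(4),"handle",onz(T,(350,228),.15).round(4),onz(T,(343,270),.15).round(4))
E
```

```text
t [([208, 190, 36, 53, 1050], [230.4, 219.8]), ([224, 195, 5, 5, 8], [225.9, 196.6]), ([217, 196, 3, 4, 6], [217.8, 197.5]), ([221, 200, 6, 2, 6], [223.5, 200.7]), ([21, 299, 5, 39, 86], [23.0, 318.1])]
s [([504, 133, 35, 22, 126], [524.8, 145.2]), ([513, 147, 13, 9, 59], [517.7, 151.8]), ([32, 163, 12, 10, 79], [37.8, 167.3]), ([516, 174, 16, 15, 60], [523.4, 181.0]), ([563, 196, 42, 22, 441], [583.4, 206.5]), ([273, 198, 11, 8, 39], [279.2, 200.3]), ([375, 207, 37, 29, 864], [392.2, 220.8])]
[0.7454 0.0575 0.11  ]
[0.4826 0.1271 0.11  ]
[ 0.6638 -0.254   0.11  ]
[ 0.401  -0.1853  0.11  ]
keeper [ 0.7016 -0.0731  0.1155] stud [ 0.6316 -0.0553  0.1275] handle [ 0.5722 -0.0352  0.15  ] [ 0.4916 -0.0216  0.15  ]
```

View pics/crop_t.png

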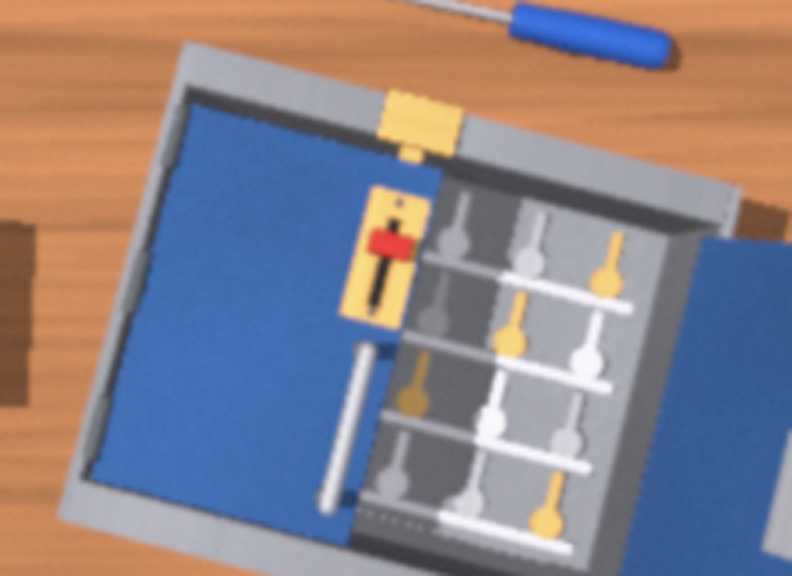

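View pics/crop_s.png

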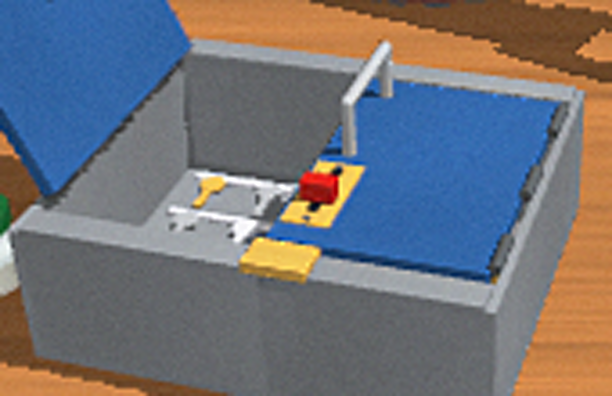

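```bash
cat >> h.py <<'E'
def fit(A,B): # rigid 2D A->B
    A=np.array(A);B=np.array(B);a=A-A.mean(0);b=B-B.mean(0)
    th=np.arctan2((a[:,0]*b[:,1]-a[:,1]*b[:,0]).sum(),(a*b).sum())
    R=np.array([[np.cos(th),-np.sin(th)],[np.sin(th),np.cos(th)]]);return th,R,B.mean(0)-R@A.mean(0)
E
python3 - <<'E'
from h import *
from station import ctrl
T=ctrl.get_image("top");S=ctrl.get_image("scene")
t=lambda x,y:(250+(x+.5)/3.6-.5,130+(y+.5)/3.6-.5)
s=lambda x,y:(190+(x+.5)/3.6-.5,150+(y+.5)/3.6-.5)
pts=[((.14,.165),t(185,43),.11),((-.14,.165),t(58,518),.11),((.14,-.165),t(742,187),.11),((.14-.014,.023),t(420,124),.1155),((-.005,.023),t(367,346),.15),((-.09,.023),t(327,508),.15)]
A=[p[0] for p in pts];B=[onz(T,p[1],p[2])[:2] for p in pts]
th,R,o=fit(A,B);print("yaw",th,np.degrees(th),"o",o)
for a,b in zip(A,B):print(a,((b-o)@R).round(4))
c=T["color"].astype(int)
for n,i,(x0,y0,x1,y1) in(("t",T,(345,185,375,210)),("s",S,(268,190,290,212))):
    c=i["color"][y0:y1,x0:x1].astype(int);m=(c[...,2]>110)&(c[...,1]<70)&(c[...,0]<90)
    y,x=np.nonzero(m);print(n,len(x),x.mean()+x0,y.mean()+y0,x.min()+x0,x.max()+x0,y.min()+y0,y.max()+y0)
    if n=="t":pt=(x.mean()+x0,y.mean()+y0)
p=onz(T,pt,.1255);print("stud",p,(p[:2]-o)@R)
print(tri(T,t(367,346),S,s(349,98)),tri(T,t(327,508),S,s(388,45)))
print(tri(T,t(185,43),S,s(582,92)))
w=lambda x,y:(R@[x,y]+o).round(4)
print("stud60",w(.06,.023),"bar",w(-.0475,.023),"hinge",w(-.0475,.155), np.linalg.norm(w(.1,.023)))
E
```

```text
yaw -0.2535780638106242 -14.528952833447844 o [ 0.57308349 -0.06211133]
(0.14, 0.165) [0.1386 0.1637]
(-0.14, 0.165) [-0.1392  0.1641]
(0.14, -0.165) [ 0.1392 -0.1638]
(0.126, 0.023) [0.1267 0.0229]
(-0.005, 0.023) [-0.0026  0.0239]
(-0.09, 0.023) [-0.0917  0.0232]
t 44 358.3636363636364 197.8181818181818 354 363 194 201
s 83 278.06024096385545 201.6265060240964 273 283 198 206
stud [ 0.6320898 -0.0542125  0.1255   ] [0.05513778 0.0224491 ]
(array([ 0.57662609, -0.03709404,  0.15649795]), np.float64(0.0012372627887642853)) (array([ 0.49042324, -0.0155407 ,  0.1525917 ]), np.float64(0.001976734936858206))
(array([0.7242536 , 0.08312253, 0.24409446]), np.float64(0.052487332482714956))
stud60 [ 0.6369 -0.0549] bar [ 0.5329 -0.0279] hinge [0.566  0.0998] 0.6788096198493359
```

```bash
cat >> h.py <<'E'
from scipy.spatial.transform import Rotation as Ro
TH=-0.25358;O=np.array([.57308,-.06211])
def W(x,y,z):
    c,s=np.cos(TH),np.sin(TH);return np.array([c*x-s*y+O[0],s*x+c*y+O[1],z])
RT=np.array([[-np.cos(TH),-np.sin(TH),0],[-np.sin(TH),np.cos(TH),0],[0,0,-1]]).T.T
def goal(o,x,y,z):
    R0=Ro.from_rotvec(o["tool_rot"]); c,s=np.cos(TH),np.sin(TH)
    Rt=Ro.from_matrix(np.array([[-c,-s,0],[-s,c,0],[0,0,-1]]))
    return (R0.inv().apply(W(x,y,z)-o["tool_pos"])*100).round(2),(np.degrees((R0.inv()*Rt).as_rotvec())/5).round(2)
def cab(o):
    p=o["tool_pos"];c,s=np.cos(TH),np.sin(TH);d=p[:2]-O
    return np.array([c*d[0]+s*d[1],-s*d[0]+c*d[1],p[2]]).round(4)
E
python3 - <<'E'
from h import *
from station import ctrl
o=ctrl.get_obs();print(cab(o),W(.09,.023,.2),goal(o,.09,.023,.2))
E
```

```text
[-0.4602  0.5314  0.2309] [ 0.66597188 -0.06242392  0.2       ] (array([-63.12, -40.34,   3.11]), array([-0.01, -0.  , -2.03]))
```

{"op": "apply_moves", "data": {
  "rows": [
    [-1, -0.6, 0, 0, 0, -0.1],
    [-3, -2, 0, 0, 0, -0.2],
    [-6, -4, 0, 0, 0, -0.3],
    [-9.5, -6, 0, 0, 0, -0.4],
    [-13, -8.3, 0, 0, 0, -0.5],
    [-16.5, -10.5, 0, 0, 0, -0.6],
    [-20, -12.8, 0, 0, 0, -0.8],
    [-23.5, -15, 0, 0, 0, -0.9],
    [-27, -17.3, 0, 0, 0, -1],
    [-30.5, -19.5, 0, 0, 0, -1.1],
    [-34, -21.7, 0, 0, 0, -1.2],
    [-37.5, -24, 0, 0, 0, -1.3],
    [-41, -26.2, 0, 0, 0, -1.4],
    [-44.5, -28.4, 0, 0, 0, -1.5],
    [-48, -30.7, 0, 0, 0, -1.6],
    [-51.5, -33, 0, 0, 0, -1.7],
    [-55, -35.2, 0, 0, 0, -1.8],
    [-58.5, -37.4, 0, 0, 0, -1.9],
    [-61.5, -39.3, 0, 0, 0, -2],
    [-63.1, -40.3, 0, 0, 0, -2]
  ],
  "grip": 1
}}

```text
t: 2.3
tool_pos: [0.6665, -0.0651, 0.2308]
tool_rot: [-0.405, -3.115, 0.002]
contact_force: [-0.9, 0.2, -0.0]
opening: -0.0003
```

```bash
python3 - <<'E'
from h import *
from station import ctrl
o=ctrl.get_obs();print(o["t"],o["opening"],cab(o),goal(o,.09,.023,.118))
S=ctrl.get_image("scene");cv2.imwrite("pics/s1.png",S["color"])
E
```

```text
2.3 -0.0002584099141071338 [0.0911 0.0205 0.2308] (array([ 0.11,  0.26, 11.28]), array([-0.01, -0.  , -0.06]))
```

View pics/s1.png

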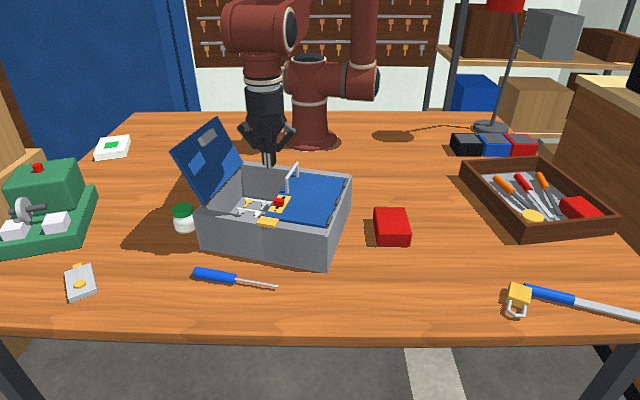

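```bash
python3 - <<'E'
from h import *
from station import ctrl
o=ctrl.get_obs()
S=ctrl.get_image("scene");T=ctrl.get_image("top");cv2.imwrite("pics/t1.png",T["color"])
for n,p in(("tcp",o["tool_pos"]),("stud",W(.056,.023,.1275)),("keeper",W(.126,.023,.1155)),("c++",W(.14,.165,.11)),("c-+",W(-.14,.165,.11)),("c+-",W(.14,-.165,.11))):
    print(n,*[cv2.projectPoints(p[None],i["rvec"],i["tvec"],i["mtx"],i["D"])[0].ravel().round(1) for i in(S,T)])
E
```

```text
tcp [268.  167.6] [371.6 174.5]
stud [278.  199.1] [358.3 197.3]
keeper [267.7 219.9] [366.2 164.4]
c++ [327.3 235.7] [300.6 140.8]
c-+ [351.9 174.2] [265.2 273.8]
c+- [191.5 212.9] [456.4 181.3]
```

View pics/t1.png

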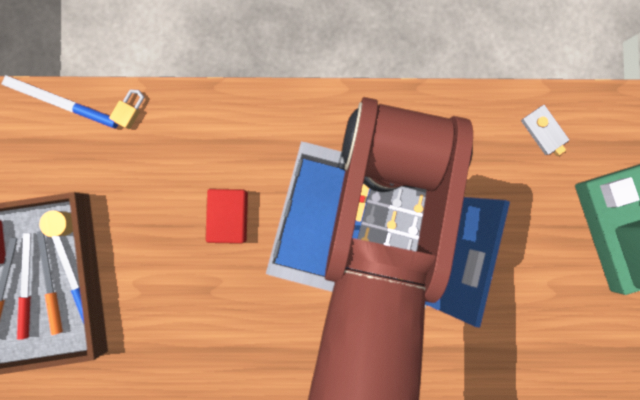

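In the scene view the fingertips are at (267,166), and I project the TCP to (268,168). The cabinet corners and the stud also project onto where they appear. Now I'll lower behind the stud.

{"op": "apply_moves", "data": {
  "rows": [
    [0, 0.1, 1, 0, 0, 0],
    [0.1, 0.2, 3, 0, 0, 0],
    [0.1, 0.3, 5, 0, 0, 0],
    [0.1, 0.3, 7, 0, 0, 0],
    [0.1, 0.3, 9, 0, 0, 0],
    [0.1, 0.3, 10.4, 0, 0, 0],
    [0.1, 0.3, 11.1, 0, 0, 0],
    [0.1, 0.3, 11.3, 0, 0, 0],
    [0.1, 0.3, 11.3, 0, 0, 0],
    [0.1, 0.3, 11.3, 0, 0, 0]
  ]
}}

```text
t: 3.45
tool_pos: [0.6661, -0.0595, 0.1191]
tool_rot: [0.403, 3.115, -0.0]
contact_force: [-0.2, 0.2, 0.2]
opening: 0.0002
```

```bash
python3 - <<'E'
from h import *
from station import ctrl
o=ctrl.get_obs();print(o["t"],cab(o),o["contact_force"].round(2),goal(o,.047,.023,.118))
S=ctrl.get_image("scene");cv2.imwrite("pics/s2.png",cv2.resize(S["color"][150:260,190:360],None,fx=3.6,fy=3.6))
E
```

```text
3.45 [0.0894 0.0258 0.1191] [-0.25  0.2   0.16] (array([ 4.24, -0.3 ,  0.11]), array([-0.  ,  0.01, -0.05]))
```

View pics/s2.png

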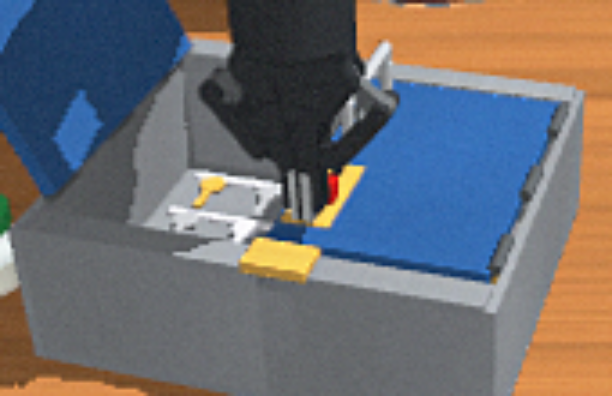

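The fingers stand just on the +x side of the red stud, above the brass plate, and touch nothing. I'll push gently along -x.

{"op": "apply_moves", "data": {
  "rows": [
    [0.3, -0.1, 0.1, 0, 0, 0],
    [0.6, -0.2, 0.1, 0, 0, 0],
    [0.9, -0.3, 0.1, 0, 0, 0],
    [1.2, -0.3, 0.1, 0, 0, 0],
    [1.5, -0.3, 0.1, 0, 0, 0],
    [1.8, -0.3, 0.1, 0, 0, 0],
    [2.1, -0.3, 0.1, 0, 0, 0],
    [2.4, -0.3, 0.1, 0, 0, 0],
    [2.7, -0.3, 0.1, 0, 0, 0],
    [3.0, -0.3, 0.1, 0, 0, 0],
    [3.3, -0.3, 0.1, 0, 0, 0],
    [3.6, -0.3, 0.1, 0, 0, 0],
    [3.8, -0.3, 0.1, 0, 0, 0],
    [3.8, -0.3, 0.1, 0, 0, 0]
  ]
}}

```text
t: 4.9
tool_pos: [0.6282, -0.0527, 0.1182]
tool_rot: [0.404, 3.115, -0.0]
contact_force: [1.4, -1.3, 0.3]
opening: 0.0001
```

```bash
python3 - <<'E'
from h import *
from station import ctrl
o=ctrl.get_obs();print(o["t"],cab(o),o["contact_force"].round(2),goal(o,.047,.023,.118))
S=ctrl.get_image("scene");cv2.imwrite("pics/s3.png",cv2.resize(S["color"][150:260,190:360],None,fx=3.6,fy=3.6))
E
```

```text
4.9 [0.051  0.023  0.1182] [ 1.42 -1.28  0.32] (array([0.4 , 0.  , 0.02]), array([-0.  ,  0.  , -0.05]))
```

View pics/s3.png

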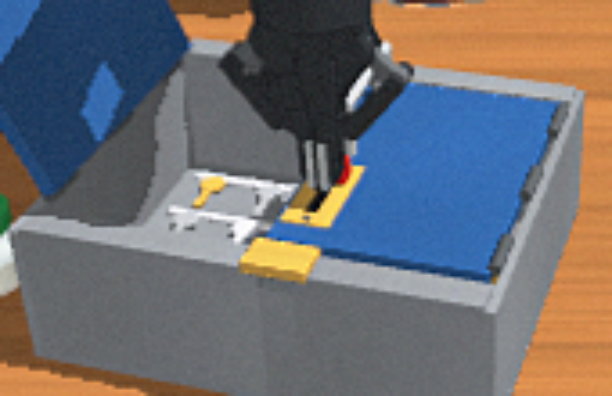

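The stud has moved with the fingers and the contact force is about 2 N. I'll continue to the stop.

{"op": "apply_moves", "data": {
  "rows": [
    [0.1, 0, 0, 0, 0, 0],
    [0.2, 0, 0, 0, 0, 0],
    [0.3, 0, 0, 0, 0, 0],
    [0.3, 0, 0, 0, 0, 0],
    [0.3, 0, 0, 0, 0, 0]
  ]
}}

```text
t: 5.45
tool_pos: [0.6268, -0.0522, 0.1184]
tool_rot: [0.403, 3.111, -0.0]
contact_force: [6.4, -2.9, -3.8]
opening: 0.0002
```

The force rose to about 7 N and motion stopped at x≈0.0495, which is the bolt's stop. I'll back off, lift and check.

{"op": "apply_moves", "data": {
  "rows": [
    [-0.5, 0, 0, 0, 0, 0],
    [-1.0, 0, 0, 0, 0, 0],
    [-1.5, 0, 0, 0, 0, 0],
    [-1.5, 0, -1.5, 0, 0, 0],
    [-1.5, 0, -4, 0, 0, 0],
    [-1.5, 0, -7, 0, 0, 0],
    [-1.5, 0, -10, 0, 0, 0],
    [-1.5, -3, -10.5, 0, 0, 0],
    [-1.5, -7, -10.5, 0, 0, 0],
    [-1.5, -11, -10.5, 0, 0, 0],
    [-1.5, -15, -10.5, 0, 0, 0],
    [-1.5, -18, -10.5, 0, 0, 0],
    [-1.5, -18, -10.5, 0, 0, 0]
  ]
}}

```text
t: 6.75
tool_pos: [0.594, -0.2334, 0.2247]
tool_rot: [0.41, 3.11, -0.002]
contact_force: [0.6, 0.1, -0.3]
opening: -0.0001
```

```bash
python3 - <<'E'
from h import *
from station import ctrl
o=ctrl.get_obs();print(o["t"],cab(o),o["contact_force"].round(2))
T=ctrl.get_image("top");S=ctrl.get_image("scene")
cv2.imwrite("pics/s4.png",np.vstack([cv2.resize(S["color"][150:260,190:360],(720,466))]))
cv2.imwrite("pics/t4.png",cv2.resize(T["color"][130:290,250:470],None,fx=3.6,fy=3.6))
E
```

```text
6.75 [ 0.0632 -0.1605  0.2247] [ 0.62  0.09 -0.28]
```

View pics/s4.png

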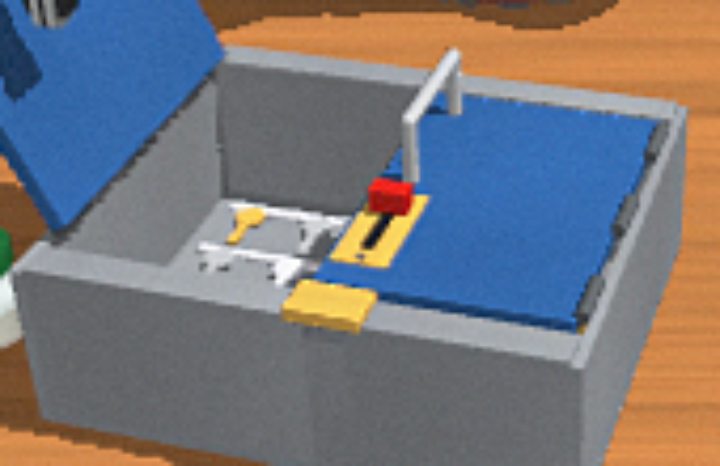

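View pics/t4.png

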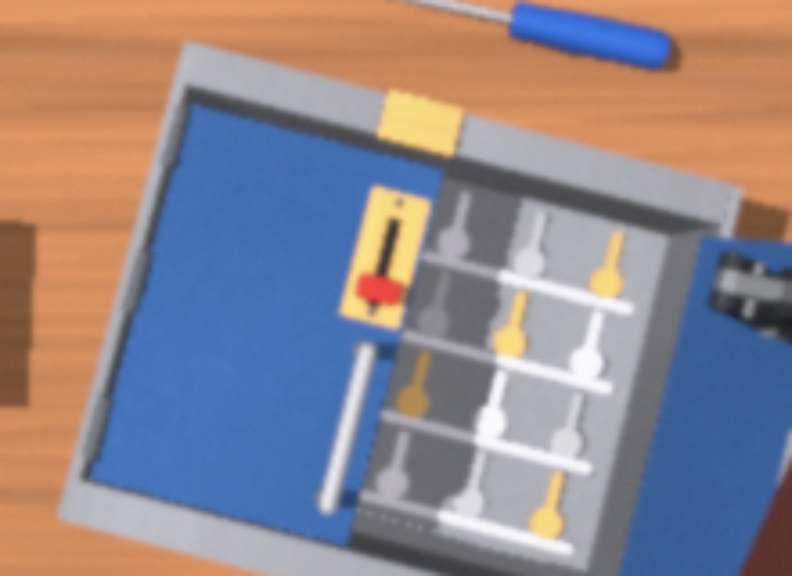

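```bash
python3 - <<'E'
from h import *
from station import ctrl
T=ctrl.get_image("top")
c=T["color"][190:225,340:375].astype(int);m=(c[...,2]>110)&(c[...,1]<70)&(c[...,0]<90)
y,x=np.nonzero(m);p=onz(T,(x.mean()+340,y.mean()+190),.1255)[:2]-O
k,s=np.cos(TH),np.sin(TH);print(len(x),k*p[0]+s*p[1],-s*p[0]+k*p[1])
o=ctrl.get_obs();print(goal(o,-.0475,.0235,.225),goal(o,-.0475,.0235,.129))
E
```

```text
12 0.031597048689831146 0.022001588362501476
(array([11.17, 17.96, -0.12]), array([ 0.01,  0.06, -0.05])) (array([11.22, 17.95,  9.48]), array([ 0.01,  0.06, -0.05]))
```

The top view puts the stud at x≈31 mm, so the bolt is withdrawn by about 29 mm. The bolt tip has left the keeper. Next is the handle.

{"op": "apply_moves", "data": {
  "rows": [
    [0.5, 1, 0, 0, 0, 0],
    [2, 3, 0, 0, 0, 0],
    [4, 6, 0, 0, 0, 0],
    [6, 9, 0, 0, 0, 0],
    [8, 12, 0, 0, 0, 0],
    [10, 15, 0, 0, 0, 0],
    [11, 17.3, 0, 0, 0, 0],
    [11.2, 18, 0, 0, 0, 0],
    [11.2, 18, 0, 0, 0, 0],
    [11.2, 18, 2, 0, 0, 0],
    [11.2, 18, 4, 0, 0, 0],
    [11.2, 18, 4, 0, 0, 0],
    [11.2, 18, 4, 0, 0, 0]
  ],
  "grip": 0.4
}}

```text
t: 8.2
tool_pos: [0.533, -0.0275, 0.1837]
tool_rot: [0.404, 3.111, 0.0]
contact_force: [0.2, 0.6, 0.6]
opening: 0.0515
```

```bash
python3 - <<'E'
from h import *
from station import ctrl
o=ctrl.get_obs();print(o["t"],o["opening"],cab(o),o["contact_force"].round(2),goal(o,-.0475,.0235,.129))
S=ctrl.get_image("scene");cv2.imwrite("pics/s5.png",cv2.resize(S["color"][110:260,190:360],None,fx=3.6,fy=3.6))
E
```

```text
8.2 0.05154457408472199 [-0.0475  0.0235  0.1837] [0.24 0.58 0.58] (array([ 0.02, -0.  ,  5.47]), array([ 0.01,  0.05, -0.06]))
```

View pics/s5.png

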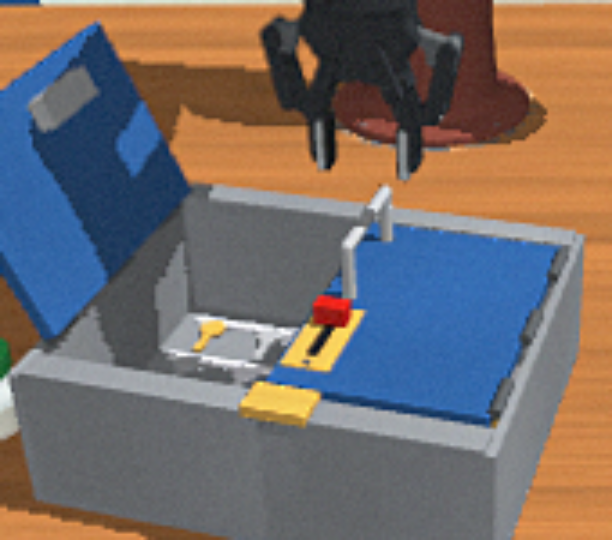

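The open fingers straddle the handle bar. I'll descend and then close.

{"op": "apply_moves", "data": {
  "rows": [
    [0, 0, 1, 0, 0, 0],
    [0, 0, 2.5, 0, 0, 0],
    [0, 0, 4, 0, 0, 0],
    [0, 0, 5, 0, 0, 0],
    [0, 0, 5.5, 0, 0, 0],
    [0, 0, 5.5, 0, 0, 0]
  ]
}}

```text
t: 8.85
tool_pos: [0.533, -0.0274, 0.1281]
tool_rot: [0.404, 3.112, 0.0]
contact_force: [0.0, 0.2, -0.1]
opening: 0.0512
```

{"op": "apply_moves", "data": {
  "rows": [
    [0, 0, 0, 0, 0, 0],
    [0, 0, 0, 0, 0, 0],
    [0, 0, 0, 0, 0, 0],
    [0, 0, 0, 0, 0, 0],
    [0, 0, 0, 0, 0, 0],
    [0, 0, 0, 0, 0, 0],
    [0, 0, 0, 0, 0, 0],
    [0, 0, 0, 0, 0, 0]
  ],
  "grip": 1,
  "squeeze": 40
}}

```text
t: 9.65
tool_pos: [0.5331, -0.0286, 0.1289]
tool_rot: [0.404, 3.111, -0.004]
contact_force: [-1.8, -3.6, 1.9]
opening: 0.0085
```

```bash
python3 - <<'E'
from h import *
from station import ctrl
o=ctrl.get_obs();print(o["t"],o["opening"],cab(o),o["contact_force"].round(2))
import math
R0=Ro.from_rotvec(o["tool_rot"]);c=np.cos(TH);s=np.sin(TH)
for a in np.arange(0,1.55,.05):
    # bar rel hinge (y,z), shift from shut
    y=-132*np.cos(a)+40*np.sin(a)+132; z=132*np.sin(a)+40*np.cos(a)-40
    d=R0.inv().apply([-s*y,c*y,z])/10; print(round(a,2),d.round(1).tolist())
S=ctrl.get_image("scene");cv2.imwrite("pics/s6.png",cv2.resize(S["color"][110:260,190:360],None,fx=3.6,fy=3.6))
E
```

```text
9.65 0.008532395042867917 [-0.0471  0.0225  0.1289] [-1.76 -3.61  1.95]
0.0 [0.0, 0.0, 0.0]
0.05 [-0.0, 0.2, -0.7]
0.1 [-0.0, 0.5, -1.3]
0.15 [-0.0, 0.7, -1.9]
0.2 [-0.0, 1.1, -2.5]
0.25 [-0.0, 1.4, -3.1]
0.3 [-0.0, 1.8, -3.7]
0.35 [-0.0, 2.2, -4.3]
0.4 [-0.0, 2.6, -4.8]
0.45 [-0.0, 3.0, -5.3]
0.5 [-0.0, 3.5, -5.8]
0.55 [-0.0, 4.0, -6.3]
0.6 [-0.0, 4.6, -6.8]
0.65 [-0.0, 5.1, -7.2]
0.7 [-0.0, 5.7, -7.6]
0.75 [-0.0, 6.3, -7.9]
0.8 [-0.0, 6.9, -8.3]
0.85 [0.0, 7.5, -8.6]
0.9 [0.0, 8.1, -8.8]
0.95 [0.0, 8.8, -9.1]
1.0 [0.0, 9.4, -9.3]
1.05 [0.0, 10.1, -9.5]
1.1 [0.0, 10.8, -9.6]
1.15 [0.0, 11.4, -9.7]
1.2 [0.0, 12.1, -9.8]
1.25 [0.0, 12.8, -9.8]
1.3 [0.0, 13.5, -9.8]
1.35 [0.0, 14.2, -9.8]
1.4 [0.0, 14.9, -9.7]
1.45 [0.0, 15.6, -9.6]
1.5 [0.0, 16.2, -9.5]
```

View pics/s6.png

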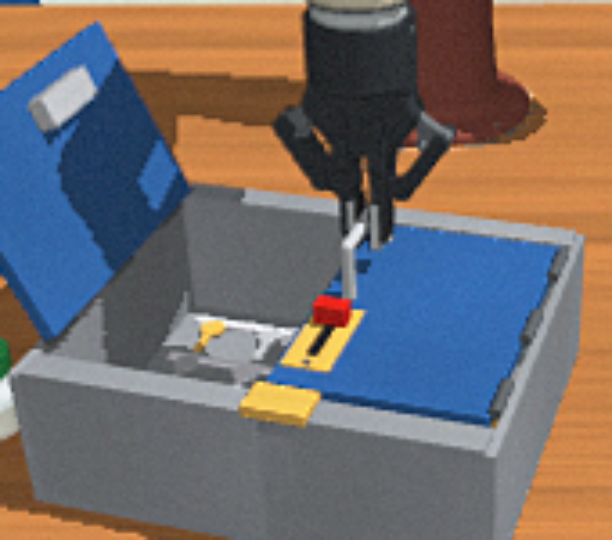

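The bar is gripped, at an opening of 8.5 mm. I'll lift along the arc in stages.

{"op": "apply_moves", "data": {
  "rows": [
    [0, 0.1, -0.4, 0, 0, 0],
    [0, 0.2, -0.7, 0, 0, 0],
    [0, 0.4, -1.0, 0, 0, 0],
    [0, 0.5, -1.3, 0, 0, 0],
    [0, 0.6, -1.6, 0, 0, 0],
    [0, 0.7, -1.9, 0, 0, 0],
    [0, 0.9, -2.2, 0, 0, 0],
    [0, 1.1, -2.5, 0, 0, 0],
    [0, 1.1, -2.5, 0, 0, 0]
  ]
}}

```text
t: 10.6
tool_pos: [0.5357, -0.0185, 0.1548]
tool_rot: [0.404, 3.112, -0.007]
contact_force: [-0.7, -5.6, -1.6]
opening: 0.0084
```

```bash
python3 - <<'E'
from h import *
from station import ctrl
o=ctrl.get_obs();print(o["t"],o["opening"],cab(o),o["contact_force"].round(2),o["wrist_torque"].round(2))
S=ctrl.get_image("scene");cv2.imwrite("pics/s7.png",cv2.resize(S["color"][110:260,190:360],None,fx=3.6,fy=3.6))
E
```

```text
10.6 0.008393698122580166 [-0.0471  0.0328  0.1548] [-0.66 -5.56 -1.61] [-0.98  0.14  0.02]
```

View pics/s7.png

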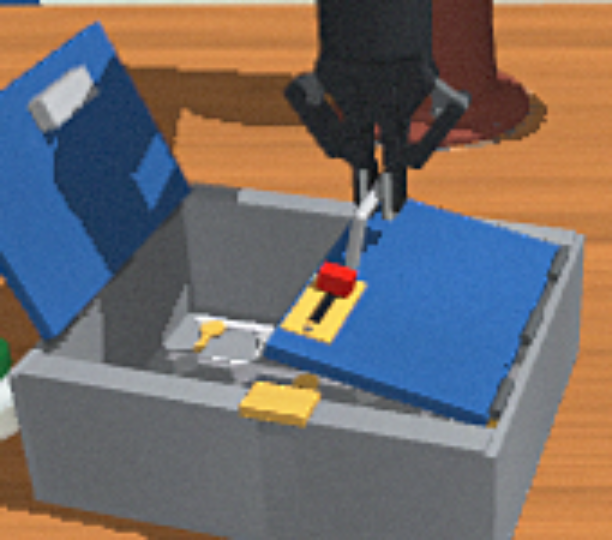

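The leaf is rising with low forces and the bolt is still back. I'll continue.

{"op": "apply_moves", "data": {
  "rows": [
    [0, 0.3, -0.6, 0, 0, 0],
    [0, 0.7, -1.2, 0, 0, 0],
    [0, 1.1, -1.8, 0, 0, 0],
    [0, 1.5, -2.3, 0, 0, 0],
    [0, 1.9, -2.8, 0, 0, 0],
    [0, 2.4, -3.3, 0, 0, 0],
    [0, 2.9, -3.8, 0, 0, 0],
    [0, 3.5, -4.3, 0, 0, 0],
    [0, 4.0, -4.7, 0, 0, 0],
    [0, 4.6, -5.1, 0, 0, 0],
    [0, 5.2, -5.4, 0, 0, 0],
    [0, 5.8, -5.8, 0, 0, 0],
    [0, 6.4, -6.1, 0, 0, 0],
    [0, 7.0, -6.3, 0, 0, 0],
    [0, 7.0, -6.3, 0, 0, 0]
  ]
}}

```text
t: 12.15
tool_pos: [0.5535, 0.0494, 0.2207]
tool_rot: [0.403, 3.111, -0.01]
contact_force: [-4.4, -4.0, 4.7]
opening: 0.0085
```

```bash
python3 - <<'E'
from h import *
from station import ctrl
o=ctrl.get_obs();print(o["t"],o["opening"],cab(o),o["contact_force"].round(2),o["wrist_torque"].round(2))
S=ctrl.get_image("scene");cv2.imwrite("pics/s8.png",cv2.resize(S["color"][80:260,190:360],None,fx=3.3,fy=3.3))
R0=Ro.from_rotvec(o["tool_rot"]);c=np.cos(TH);s=np.sin(TH)
for a in np.arange(.9,1.55,.05):
    y=-132*np.cos(a)+40*np.sin(a)+155; z=132*np.sin(a)+40*np.cos(a)+110-20.2
    p=W(-.0471,y/1000-.0005,z/1000)-o["tool_pos"]
    print(round(a,2),(R0.inv().apply(p)*100).round(1).tolist())
E
```

```text
12.15 0.008489275310695828 [-0.0469  0.1031  0.2207] [-4.42 -4.03  4.74] [-1.03  0.63 -0.05]
0.9 [0.0, 0.1, 0.3]
0.95 [0.0, 0.7, 0.0]
1.0 [0.0, 1.4, -0.2]
1.05 [0.0, 2.0, -0.4]
1.1 [0.0, 2.7, -0.5]
1.15 [0.0, 3.4, -0.6]
1.2 [0.0, 4.1, -0.7]
1.25 [0.0, 4.8, -0.7]
1.3 [0.0, 5.5, -0.7]
1.35 [0.0, 6.2, -0.7]
1.4 [0.0, 6.8, -0.6]
1.45 [0.0, 7.5, -0.5]
1.5 [0.0, 8.2, -0.4]
```

View pics/s8.png

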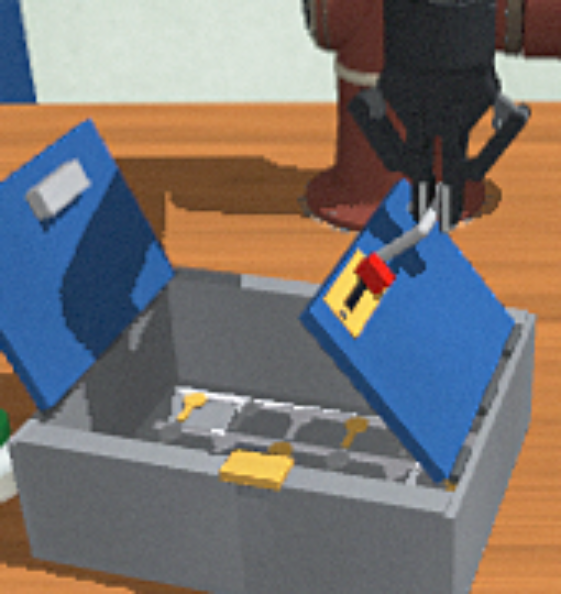

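The leaf is at about 0.9 rad and the bar is still held. I'll carry on to about 1.5 rad.

{"op": "apply_moves", "data": {
  "rows": [
    [0, 0.6, -0.1, 0, 0, 0],
    [0, 1.3, -0.3, 0, 0, 0],
    [0, 2.0, -0.4, 0, 0, 0],
    [0, 2.7, -0.6, 0, 0, 0],
    [0, 3.4, -0.7, 0, 0, 0],
    [0, 4.1, -0.7, 0, 0, 0],
    [0, 4.8, -0.7, 0, 0, 0],
    [0, 5.5, -0.7, 0, 0, 0],
    [0, 6.2, -0.7, 0, 0, 0],
    [0, 6.8, -0.6, 0, 0, 0],
    [0, 7.5, -0.5, 0, 0, 0],
    [0, 8.0, -0.4, 0, 0, 0],
    [0, 8.0, -0.4, 0, 0, 0]
  ]
}}

```text
t: 13.5
tool_pos: [0.5742, 0.1285, 0.2275]
tool_rot: [0.401, 3.11, -0.005]
contact_force: [-2.3, 1.3, 5.0]
opening: 0.0082
```

```bash
python3 - <<'E'
from h import *
from station import ctrl
o=ctrl.get_obs();print(o["t"],o["opening"],cab(o),o["contact_force"].round(2),o["wrist_torque"].round(2))
S=ctrl.get_image("scene");cv2.imwrite("pics/s9.png",cv2.resize(S["color"][80:260,200:370],None,fx=3.3,fy=3.3))
E
```

```text
13.5 0.008178772358294676 [-0.0467  0.1848  0.2275] [-2.34  1.3   5.  ] [-0.19  0.34  0.06]
```

View pics/s9.png

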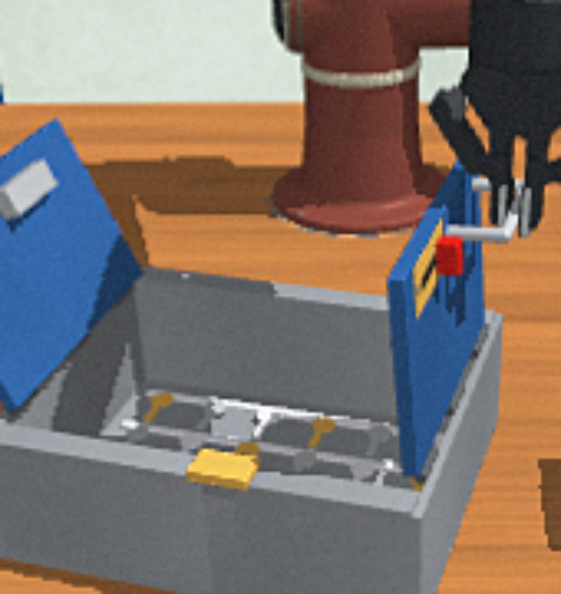

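The leaf stands near upright (about 1.48 rad), with the fingers clear of its face. I'll open partly and withdraw straight up.

{"op": "apply_moves", "data": {
  "rows": [
    [0, 0, 0, 0, 0, 0],
    [0, 0, 0, 0, 0, 0],
    [0, 0, 0, 0, 0, 0],
    [0, 0, 0, 0, 0, 0],
    [0, 0, 0, 0, 0, 0]
  ],
  "grip": 0.7
}}

```text
t: 14.05
tool_pos: [0.574, 0.1286, 0.2272]
tool_rot: [0.402, 3.111, -0.004]
contact_force: [0.6, 0.1, 0.7]
opening: 0.0256
```

```bash
python3 - <<'E'
from h import *
from station import ctrl
o=ctrl.get_obs();print(o["t"],o["opening"],cab(o),o["contact_force"].round(2),o["wrist_torque"].round(2))
S=ctrl.get_image("scene");cv2.imwrite("pics/s10.png",cv2.resize(S["color"][100:220,280:390],None,fx=4.5,fy=4.5))
E
```

```text
14.05 0.025629803589250398 [-0.0469  0.1848  0.2272] [0.61 0.05 0.68] [-0.01  0.01  0.01]
```

View pics/s10.png

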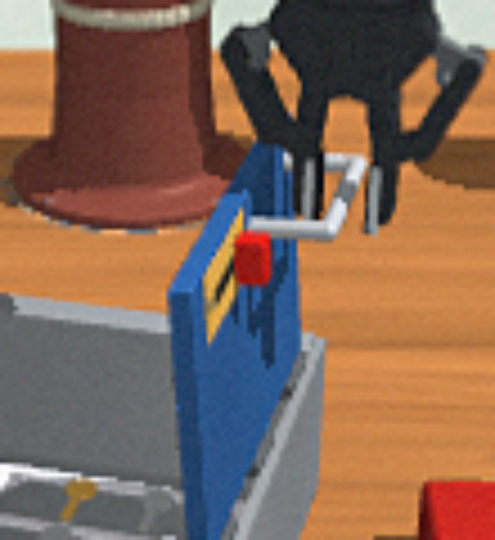

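Released: contact is nearly zero and the bar is free between the fingers. Moving up and away.

{"op": "apply_moves", "data": {
  "rows": [
    [0, 0, -0.5, 0, 0, 0],
    [0, 0, -1.5, 0, 0, 0],
    [0, 0, -3, 0, 0, 0],
    [0, 0, -5, 0, 0, 0],
    [0, 0, -7, 0, 0, 0],
    [0, 0, -9, 0, 0, 0],
    [0, 0, -11, 0, 0, 0],
    [0, 2, -12, 0, 0, 0],
    [0, 5, -12, 0, 0, 0],
    [0, 8, -12, 0, 0, 0],
    [0, 11, -12, 0, 0, 0],
    [0, 13, -12, 0, 0, 0],
    [0, 13, -12, 0, 0, 0],
    [0, 13, -12, 0, 0, 0]
  ]
}}

```text
t: 15.5
tool_pos: [0.6066, 0.2545, 0.3475]
tool_rot: [0.401, 3.11, -0.005]
contact_force: [0.1, 0.6, -0.4]
opening: 0.0259
```

```bash
python3 - <<'E'
from h import *
from station import ctrl
o=ctrl.get_obs();print(o["t"],o["opening"],cab(o),o["contact_force"].round(2))
S=ctrl.get_image("scene");T=ctrl.get_image("top");cv2.imwrite("pics/s11.png",S["color"]);cv2.imwrite("pics/t11.png",T["color"])
for a in (1.3,1.4,1.45,1.5,1.57):
  for x in(.11,-.11):
    y=-.152*np.cos(a)+.155;z=.152*np.sin(a)+.11;p=W(x,y,z)
    print(a,x,*[cv2.projectPoints(p[None],i["rvec"],i["tvec"],i["mtx"],i["D"])[0].ravel().round(1) for i in(S,T)])
cv2.imwrite("pics/s11c.png",cv2.resize(S["color"][130:270,180:370],None,fx=4,fy=4))
E
```

```text
15.5 0.025890468336551335 [-0.047   0.3149  0.3475] [ 0.07  0.59 -0.37]
1.3 0.11 [307.5 166. ] [322.  148.5]
1.3 -0.11 [332.3 126. ] [288.7 275.5]
1.4 0.11 [314.5 165.4] [313.5 146. ]
1.4 -0.11 [338.2 125.3] [279.9 273.5]
1.45 0.11 [318.1 165.4] [309.2 144.7]
1.45 -0.11 [341.1 125.2] [275.4 272.4]
1.5 0.11 [321.7 165.5] [304.8 143.5]
1.5 -0.11 [344.2 125.2] [270.9 271.3]
1.57 0.11 [326.9 166. ] [298.7 141.9]
1.57 -0.11 [348.4 125.5] [264.7 269.7]
```

View pics/s11c.png

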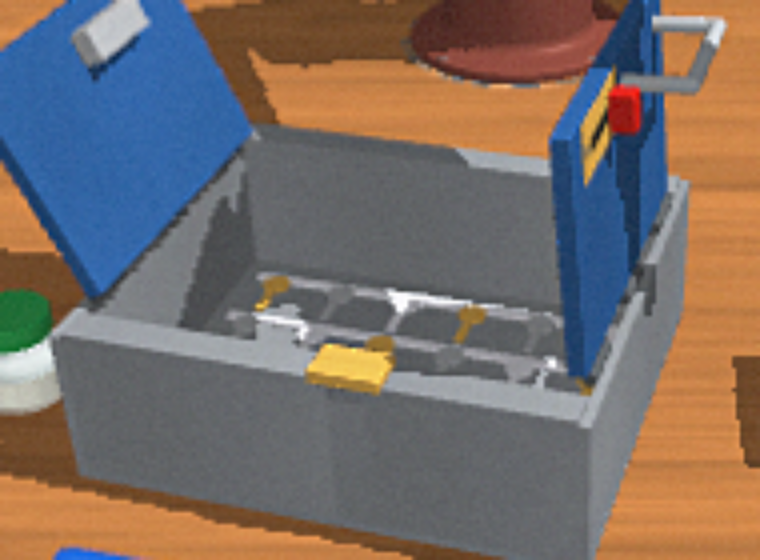

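View pics/t11.png

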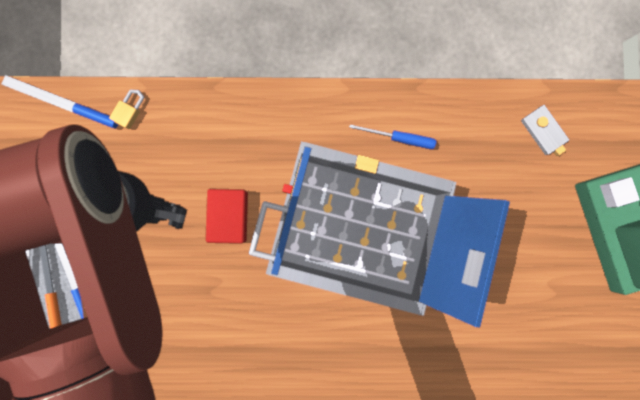

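The leaf's free edge is at (319–323,164) in the scene view, which matches about 1.45–1.5 rad. The stud is still next to the handle leg, the arm is clear, and the tin, screwdriver and jar haven't moved. I'll hand the job in.

```bash
python3 - <<'E'
from station import ctrl
print(ctrl.finish_job())
E
```

```text
the job is handed in; nothing more can be done
None
```

The bolt is fully back, the leaf stands nearly upright, and I handed the job in at about 15.6 s of the 54 s allowed. `finish_job` reported no verdict.

- **Bolt:** I pushed the red thumb-piece with the shut fingers until the force rose to about 7 N at the stop. The top view then put the stud at x ≈ 31 mm, so the bolt was withdrawn by about 29 mm while the leaf was still shut. The last pictures show it still beside the handle leg; I did not measure it again.
- **Leaf:** I pinched the handle bar, lifted it along its arc with wrist forces of about 8 N or less, then let go and backed away. The leaf's free edge in the scene view matches about 1.45–1.5 rad. I judged this from single pictures and did not measure its speed, but it did not visibly drop after release.
- **Everything else:** In the last pictures the arm was clear of everything. The tin and screwdriver sat where they had been in the top view and the jar in the scene view.

Two checks disagreed. An early two-view check of a cabinet corner was off by about 52 mm, because I had matched the wrong corner in the scene view. The pose I used came from the top view, and it agreed with the known cabinet points to about 3 mm. At 0.9 rad the gripper also sat about 3 mm higher than my arc predicted, and I allowed for that in the rest of the lift.

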